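# Set the bench magnifier over the petri dish

### The job

Swing the bench magnifier round on its post so that its lens is centred over the petri dish, and fold the lens head down so that the lens is level. Leave the dish where it lies.

Things in the scene. Friction and masses are not known exactly. Their poses are not given: they have to be found in the camera images.
- magnifier: Bench magnifier: round grey foot, 100 mm across, 24 mm high, immovable, with a post. Origin: centre of the foot's underside, on the post's axis. On the post, 140 mm above the worktop, a level boom 12 mm thick swivels up to 2.2 rad either side of this body's -x axis and stays where left (friction 0.2 N m). It ends in a level crosswise hinge, 100 mm from the post's axis, that carries the lens head
- swivel_knob (a point): Black upright round knob on the boom, 20 mm in diameter, for swivelling it (takes about 3.5 N). This point is the knob's centre, 60 mm from the post's axis, 184 mm above the worktop; the knob reaches from 170 to 198 mm. The direction from the post's axis to it is the boom's direction. Take it from above, with a finger on either side of the boom
- magnifier_tilt (a joint): Tilt of the lens head in its hinge (140 mm above the worktop), rad: 0 level, in line with the boom; positive: outer end raised; -0.5 to 1.1, no stop at level; stays where left (friction 0.2 N m). Outward from the hinge: ring 78 mm across, 12 mm thick, then a flat black tab 24 mm wide, 8 mm thick, from 84 to 126 mm from the hinge, to press down from above (about 2 N)
- lens_centre (a point): Centre of the round glass lens (70 mm across) in the head's ring, 48 mm from the hinge, so 148 mm from the post's axis when level. z is the lens's own axis, straight up when level; -x points outward along the head to the tab
- petri_dish: Closed round clear petri dish with a cream-coloured filling, 91 mm across and 15 mm high, loose on the worktop 140 to 156 mm from the post's axis, so that the lens can be swung over it. Origin: centre of its underside. A timer and a roll of tape lie at the same distance from the post as bystanders

How it is judged:
By the outcome, as a careful person would: the job done as asked, in the order asked, and still so for the second after the job is handed in, with the robot touching nothing.
It also fails if it takes over 40 s, if anything falls off the work surface, if the arm or the gripper's body presses on something with over 40 N, if the wrist force passes 120 N, or if a joint passes its speed limit or range.

### The arm

A 6-joint arm with a two-finger parallel gripper is mounted at the origin on the work surface; the furniture and walls round the work are solid. World frame = base frame: x ahead of the robot, y to its left, z up, the work surface at z = 0. Lengths are in mm, angles in rad, forces in N, time in s.
With the tool pointing down it reaches from about 350 to 775 mm from the base axis. Payload 7.3 kg.
Tool frame: the origin (TCP) lies on the centre line of the jaws, within the pads' length; the fingertips stand 22 mm ahead of it and the grasp point (between the pads) lies 3 mm ahead of it; z points along the fingers, y is the direction in which the jaws open and shut (so a half turn about z gives the same grasp; the last joint's range is limited). The gripper opens to 92 mm and grips with 3 to 60 N. Pads are 19 mm wide; open, the fingers measure 130 mm over their backs; the gripper's body (75 mm by 190 mm) begins 47 mm behind the grasp point.
Start: joints at [1.132, 0.342, 1.524, -0, 1.275, -0.146], TCP at [151.517, 502.678, 248.741] pointing down, gripper open.
Joint ranges: [-2.53, 2.53], [-0.77, 2.02], [0.04, 2.7], [-1, 4.14], [0.28, 2.66], [-3.11, 3.11]. Speed limits (rad/s): [2.57, 2.57, 3.14, 3.14, 3.14, 3.14].

### API

Orientations are given as [roll, pitch, yaw] about the fixed x, y, z axes, in that order (R = Rz(yaw) Ry(pitch) Rx(roll)).
In Python, from plant import bot gives the robot as it stands.
- The arm moves only by the tool play_rows, never from a script. Its argument "moves" is one flat list of numbers, 5 for each row, row after row: the closure in counts, from 0 (fully open) to 255 (shut), then the shift along the tool's x, y, z in mm, then the turn about the tool's z in degrees. A call has 1 to 8 rows; each row is the pose to reach, as a shift and turn from the pose commanded when the call began, along the tool's axes at that moment; what a row does not reach only later rows make up. A row lasts 1/12 s, in which the tool goes at most 41.7 mm and 7.16 degrees, less where a joint would pass 70% of its speed; a pose out of reach is approached as far as the arm can. A call with a gripper value outside its range is refused whole. The fingers move at their own pace and stop on an object; the grip force is fixed at half the most. Time passes only in rows, so rows that repeat a pose let the fingers close. It gives the time, the measured TCP pose, the force and the opening at its end, in the units of the state.
- bot.get_obs(): the state, without advancing time (a new reading comes with each control period).
- bot.capture(name): name is "scene" or "top"; returns a dict with "color" (384x512x3 uint8, red, green, blue), "fx", "fy", "cx", "cy" (pixels), "world_to_cam" (4x4, takes a point from world to camera coordinates). Camera axes: x right, y down, z forward; pixel columns grow to the right and rows downward; lengths in mm; the calibration is good to about 2 mm. A picture is of the moment at which its call begins. There is no depth.
- bot.close_job(): hands the job in, once; it reports no verdict.
The state is a dict: "time": time; "joint_positions": joint angles; "dq": joint speeds; "tau": joint torques, N m; "tool_pos": TCP position; "tcp_rot": TCP orientation; "contact_force": force on the tool from outside, world axes, zero at the start; "moment": the same for the moment, N m; "grip_width": finger opening in mm.
Only numpy, scipy, OpenCV 4.12 (cv2) and the standard library are available. Lean on these libraries where they do the work, as an engineer would, in place of code of your own. Each camera call takes 0.05 s, during which the arm holds its last target.

## Working session

There is one attempt and no reset: what is moved stays moved. The work goes in short steps, Python scripts to look and compute and a tool call to move; the robot and the scene stay as the last step left them, time stands still between calls to the robot, and variables do not carry over. Pictures are saved under pics/ and viewed, and the job is handed in when it is done.

Besides the shell and the picture viewer there is one more tool, called after "Call:" as name(argument=value, ...), one argument or row to a line, values as JSON. play_rows: Moves the arm, as the interface text tells. Its arguments: {"type":"object","properties":{"moves":{"type":"array","items":{"type":"number"}}},"required":["moves"]}

```bash
mkdir -p pics
python3 - <<'E'
from plant import bot
import cv2
print(bot.get_obs())
for n in("scene","top"):
    c=bot.capture(n); cv2.imwrite(f"pics/{n}0.png",c["color"][:,:,::-1]); print(n,c["fx"],c["cx"],c["cy"],c["world_to_cam"].round(3).tolist())
E
```

```text
{'time': 0.0, 'joint_positions': array([ 1.13201449e+00,  3.42741450e-01,  1.52504183e+00, -2.74859330e-05,
        1.27538675e+00, -1.45973718e-01]), 'dq': array([-0.00108227, -0.0010779 ,  0.00028015, -0.00019065, -0.00039038,
        0.00130376]), 'tau': array([ 8.24990402e-04, -4.31253183e+01, -2.44219369e+01,  7.18711456e-02,
        5.60132798e-02, -1.25544102e-04]), 'tool_pos': array([151.34592737, 502.31291357, 248.0265572 ]), 'tcp_rot': array([-3.14002823e+00, -2.03434678e-04,  2.84879239e+00]), 'contact_force': array([ 0.03086797,  0.95174455, -0.99100594]), 'moment': array([ 0.00280085, -0.02377558,  0.00207568]), 'grip_width': 91.7661377175951}
scene 428.45312162321426 257.9782913957958 184.9080964945823 [[-0.814, -0.58, 0.013, 325.074], [-0.439, 0.601, -0.668, 457.015], [0.379, -0.55, -0.744, 611.703], [0.0, 0.0, 0.0, 1.0]]
top 481.9669922532026 250.77621059982602 191.65169135403153 [[0.002, -0.999, -0.035, -206.626], [-0.997, 0.001, -0.081, 560.185], [0.081, 0.035, -0.996, 968.847], [0.0, 0.0, 0.0, 1.0]]
```

View pics/scene0.png

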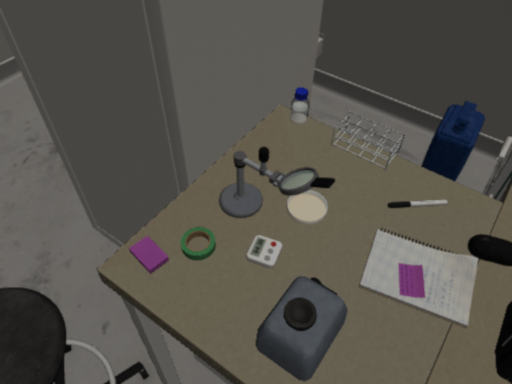

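View pics/top0.png

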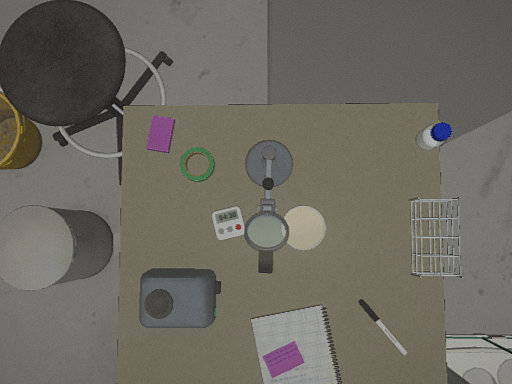

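The top view shows the foot at about (269,163), the knob at (268,184), the lens at (267,231), the tab at (265,262) and the dish at (304,228). Next I measure these precisely.

```bash
cat > h.py <<'E'
import numpy as np,cv2
from plant import bot
def ray(c,px):
    M=np.array(c["world_to_cam"]);R=M[:3,:3];t=M[:3,3]
    return -R.T@t, R.T@np.array([(px[0]-c["cx"])/c["fx"],(px[1]-c["cy"])/c["fy"],1])
def onz(c,px,z):
    o,d=ray(c,px); return o+d*(z-o[2])/d[2]
def proj(c,p):
    M=np.array(c["world_to_cam"]);q=M[:3,:3]@p+M[:3,3]; return np.array([c["fx"]*q[0]/q[2]+c["cx"],c["fy"]*q[1]/q[2]+c["cy"]])
def blobs(mask,x0,x1,y0,y1,amin=30):
    m=np.zeros_like(mask);m[y0:y1,x0:x1]=mask[y0:y1,x0:x1]
    cs,_=cv2.findContours(m,cv2.RETR_EXTERNAL,cv2.CHAIN_APPROX_NONE)
    return sorted([c for c in cs if cv2.contourArea(c)>=amin],key=cv2.contourArea,reverse=True)
E
python3 - <<'E'
from h import *
for n,roi in(("top",(200,350,120,290)),("scene",(210,350,140,230))):
    c=bot.capture(n); im=c["color"]; hsv=cv2.cvtColor(im,cv2.COLOR_RGB2HSV)
    x0,x1,y0,y1=roi
    cv2.imwrite(f"pics/{n}z.png",cv2.resize(im[y0:y1,x0:x1,::-1],None,fx=3.4,fy=3.4,interpolation=cv2.INTER_CUBIC))
    blk=(im.max(2)<45).astype(np.uint8)*255
    for b in blobs(blk,*roi,15): print(n,"black",cv2.contourArea(b),cv2.minAreaRect(b))
    cream=((im[:,:,0]>165)&(im[:,:,0]>im[:,:,2].astype(int)+15)).astype(np.uint8)*255
    for b in blobs(cream,*roi,60): print(n,"cream",cv2.contourArea(b),cv2.minEnclosingCircle(b),cv2.boundingRect(b))
    print(im[228,310] if n=="top" else im[207,308], im[163,255] if n=="top" else im[200,230])
E
```

```text
top cream 1070.0 ((302.6614990234375, 227.37718200683594), 20.596996307373047) (285, 207, 38, 41)
[173 166 144] [ 97  97 100]
scene black 167.5 ((321.9853210449219, 182.19117736816406), (23.622522354125977, 9.740455627441406), 4.39870548248291)
scene black 114.5 ((263.5, 154.5), (15.0, 9.0), 90.0)
scene black 58.0 ((239.1923065185547, 162.46153259277344), (10.78638744354248, 9.217458724975586), 78.69007110595703)
scene black 36.5 ((287.2162170410156, 192.20272827148438), (15.289106369018555, 4.274373531341553), 9.462322235107422)
scene cream 683.5 ((307.0, 206.5), 18.33721923828125) (289, 195, 37, 26)
[173 164 143] [78 80 83]
```

```bash
ls pics
```

```text
scene0.png
scenez.png
top0.png
topz.png
```

View pics/topz.png

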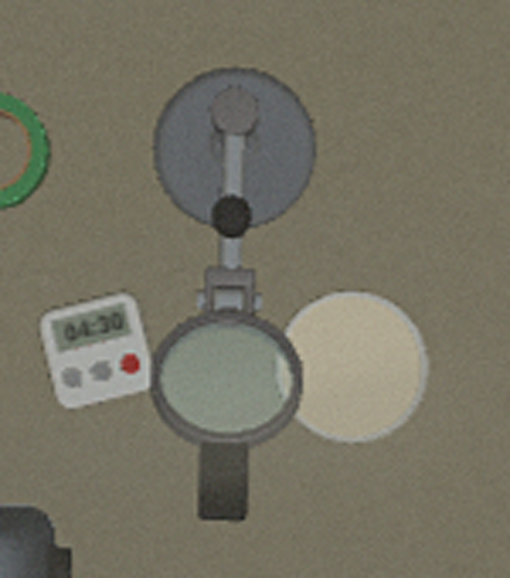

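View pics/scenez.png

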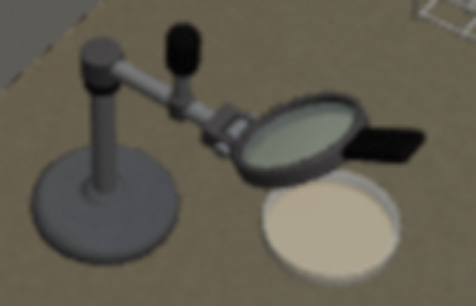

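Run:
```python
from h import *
t=bot.capture("top"); s=bot.capture("scene")
def T(x,y): return (200+(x+.5)/3.4-.5,120+(y+.5)/3.4-.5)
def S(x,y): return (210+(x+.5)/3.4-.5,140+(y+.5)/3.4-.5)
def tri(p,q):
    o1,d1=ray(t,p);o2,d2=ray(s,q)
    a=np.linalg.lstsq(np.c_[d1,-d2],o2-o1,rcond=None)[0]
    A=o1+a[0]*d1;B=o2+a[1]*d2; return (A+B)/2,np.linalg.norm(A-B)
F=onz(t,T(234.5,148),24);D=onz(t,T(354.5,366.5),13);K=onz(t,T(231.5,215),198)
F2=onz(s,S(105,205),20)
print("foot",F,F2,"posttop",onz(t,T(235,110),165))
# dish by bright mask
for n,c,roi in(("t",t,(284,350,200,260)),("s",s,(284,335,190,226))):
    im=c["color"].astype(int); m=((im.mean(2)>135)).astype(np.uint8)*255
    b=blobs(m,*roi,60)[0]; (p,r)=cv2.minEnclosingCircle(b); e=cv2.fitEllipse(cv2.convexHull(b)); print(n,p,r,e,onz(c,e[0],10 if n=="t" else 9))
print("dish",D,"knob",K)
L,e1=tri(T(227,375),S(302,140));B,e2=tri(T(223,520),S(416,145));k,e3=tri(T(231.5,215),S(183,35))
print("lens",L,e1,"tabend",B,e2,"knob",k,e3)
for X in(D,K,L,B,k):
    v=X-F; print(np.hypot(v[0],v[1]),np.arctan2(v[1],v[0]))
```

```text
foot [ 618.33113729 -242.97314215   24.        ] [ 613.92168865 -233.71474651   20.        ] posttop [ 618.22549072 -242.93359332  165.        ]
t (303.0616760253906, 227.51101684570312) 22.348867416381836 ((303.2018127441406, 227.46102905273438), (43.62200927734375, 44.52030563354492), 160.2613067626953) [ 487.31157935 -313.66282662   10.        ]
s (307.0, 205.5) 19.780139923095703 ((306.6550598144531, 205.68817138671875), (30.464155197143555, 38.782657623291016), 105.59542846679688) [ 489.34146295 -315.11308874    9.        ]
dish [ 487.33294349 -314.88841167   13.        ] knob [ 560.46391073 -241.06133285  198.        ]
lens [ 480.67921602 -239.26734042  164.66083631] 2.539593079383956 tabend [ 412.63886831 -236.63700015  206.79897765] 0.9139618998772541 knob [ 560.81947848 -240.88308021  197.69064901] 0.7382164013459743
149.44006414100525 -2.6395335869021372
57.89879899154082 3.1085668063592595
137.7017951812166 3.114677614539969
205.78983506225356 3.110798404065577
57.549624317791206 3.1052671051131666
```

Run:
```python
from h import *
t=bot.capture("top"); s=bot.capture("scene")
a=np.linspace(0,2*np.pi,60)
for c,n,(x0,x1,y0,y1) in((t,"t",(200,350,120,290)),(s,"s",(210,350,140,230))):
    im=cv2.resize(c["color"][y0:y1,x0:x1,::-1],None,fx=3.4,fy=3.4,interpolation=cv2.INTER_CUBIC)
    def dr(p,r,z,col):
        for th in a:
            q=proj(c,np.array([p[0]+r*np.cos(th),p[1]+r*np.sin(th),z])); q=((q+.5-[x0,y0])*3.4-.5).round().astype(int)
            cv2.circle(im,tuple(map(int,q)),1,col,-1)
    dr((618.3,-243),50,24,(0,0,255));dr((618.3,-243),50,0,(0,255,255));dr((487.8,-314.5),45.5,15,(0,255,0));dr((487.8,-314.5),45.5,0,(255,255,0));dr((560.6,-241),10,198,(255,0,255))
    cv2.imwrite(f"pics/ov_{n}.png",im)
def tri(p,q):
    o1,d1=ray(t,p);o2,d2=ray(s,q)
    k=np.linalg.lstsq(np.c_[d1,-d2],o2-o1,rcond=None)[0]; return o1+k[0]*d1
print("cap",tri((159,303),(300,310)))
```

```text
cap [348.99935407 -43.09940534 118.90633174]
```

View pics/ov_t.png

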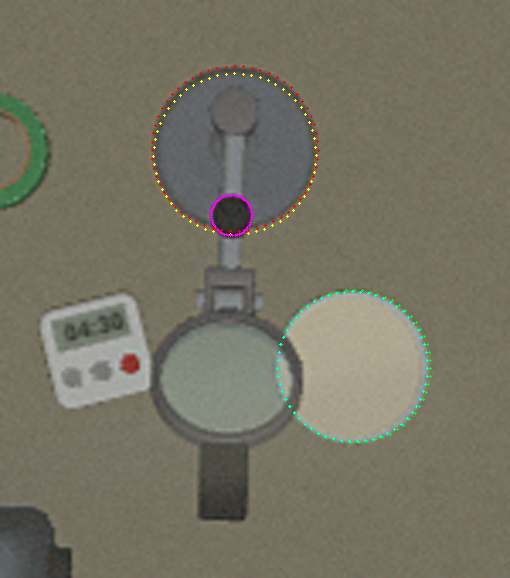

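View pics/ov_s.png

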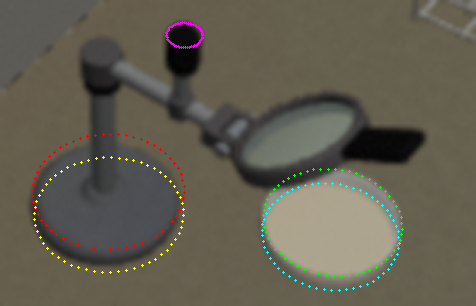

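Call:
play_rows(
  moves=[0, -29, -28, -20, 0, 0, -58, -56, -20, 0, 0, -87, -84, -20, 0, 0, -116, -112, -20, 0, 0, -145, -140, -20, 0, 0, -174, -168, -20, 0, 0, -203, -196, -20, 0, 0, -232, -226, -20, 0],
)

```text
time: 1.07
tool_pos: [308.9, 217.8, 269.0]
tcp_rot: [3.141, 0.001, 2.849]
contact_force: [0.4, 0.7, 0.4]
grip_width: 91.9
```

Call:
play_rows(
  moves=[0, -29, -28, 0, 0, 0, -58, -56, 0, 0, 0, -87, -84, 0, 0, 0, -116, -112, 0, 0, 0, -145, -140, 0, 0, 0, -174, -168, 0, 0, 0, -203, -196, 0, 0, 0, -203, -196, 0, 0],
)

```text
time: 1.73
tool_pos: [449.1, -32.5, 268.6]
tcp_rot: [-3.14, 0.003, 2.844]
contact_force: [0.1, -1.4, 0.9]
grip_width: 91.6
```

```bash
cat > go.py <<'E'
import sys,numpy as np
from plant import bot
from scipy.spatial.transform import Rotation as R
def go(x,y,z,yaw):
    o=bot.get_obs();r=R.from_euler("xyz",o["tcp_rot"]);d=r.inv().apply(np.array([x,y,z])-o["tool_pos"])
    cy=o["tcp_rot"][2];dt=(yaw-cy+np.pi)%(2*np.pi)-np.pi
    print("t",o["time"],"pos",o["tool_pos"].round(1),o["tcp_rot"].round(3),"q",o["joint_positions"].round(2),"F",o["contact_force"].round(1),"w",o["grip_width"].round(1),"\nshift",d.round(1),"turn",-np.degrees(dt))
go(*map(float,sys.argv[1:]))
E
python3 go.py 560.6 -241 260 3.109
```

```text
Traceback (most recent call last):
  File "go.py", line 8, in <module>
    go(*map(float,sys.argv[1:]))
    ~~^^^^^^^^^^^^^^^^^^^^^^^^^^
  File "go.py", line 7, in go
    print("t",o["time"],"pos",o["tool_pos"].round(1),o["tcp_rot"].round(3),"q",o["joint_positions"].round(2),"F",o["contact_force"].round(1),"w",o["grip_width"].round(1),"\nshift",d.round(1),"turn",-np.degrees(dt))
                                                                                                                                                 ^^^^^^^^^^^^^^^^^^^^^
AttributeError: 'float' object has no attribute 'round'
```

```bash
sed -i 's/o\["grip_width"\].round(1)/round(o["grip_width"],1)/' go.py
python3 go.py 560.6 -241 260 3.109
```

```text
t 1.7333 pos [449.1 -32.5 268.6] [-3.140e+00  3.000e-03  2.844e+00] q [-0.24  0.19  1.68 -0.    1.27 -1.51] F [ 0.1 -1.4  0.9] w 91.6 
shift [-167.8 -166.6    9.3] turn -15.201820478827893
```

Call:
play_rows(
  moves=[0, -28, -28, 0, -5, 0, -56, -56, 0, -10, 0, -84, -84, 0, -15, 0, -112, -112, 0, -15, 0, -140, -140, 0, -15, 0, -168, -167, 0, -15, 0, -168, -167, 0, -15, 0, -168, -167, 0, -15],
)

```text
time: 2.4
tool_pos: [559.0, -236.6, 267.3]
tcp_rot: [3.14, -0.002, 3.108]
contact_force: [-0.1, -0.3, -0.2]
grip_width: 92.0
```

```bash
python3 go.py 560.6 -241 182 3.109; python3 go.py 560.6 -241 182 3.109
```

```text
t 2.4 pos [ 559.  -236.6  267.3] [ 3.140e+00 -2.000e-03  3.108e+00] q [-0.53  0.48  1.25  0.    1.41 -2.06] F [-0.1 -0.3 -0.2] w 92.0 
shift [-1.9 -4.4 85.3] turn -0.03900896084174619
t 2.4 pos [ 559.  -236.6  267.3] [ 3.140e+00 -2.000e-03  3.108e+00] q [-0.53  0.48  1.25  0.    1.41 -2.06] F [-0.1 -0.3 -0.2] w 92.0 
shift [-1.9 -4.4 85.3] turn -0.03900896084174619
```

Call:
play_rows(
  moves=[0, -2, -4, 20, 0, 0, -2, -4, 40, 0, 0, -2, -4, 60, 0, 0, -2, -4, 75, 0, 0, -2, -4, 85, 0, 0, -2, -4, 85, 0, 0, -2, -4, 85, 0],
)

```text
time: 2.98
tool_pos: [560.7, -238.5, 184.2]
tcp_rot: [3.141, -0.0, 3.111]
contact_force: [0.8, -0.1, 0.5]
grip_width: 91.5
```

```bash
python3 go.py 560.6 -241 182 3.109
python3 - <<'E'
from h import *
c=bot.capture("scene");cv2.imwrite("pics/s1.png",cv2.resize(c["color"][100:260,180:380,::-1],None,fx=3.4,fy=3.4,interpolation=cv2.INTER_CUBIC))
E
```

```text
t 2.9833 pos [ 560.7 -238.5  184.2] [ 3.141 -0.     3.111] q [-0.53  0.55  1.37  0.    1.22 -2.07] F [ 0.8 -0.1  0.5] w 91.5 
shift [ 0.  -2.5  2.2] turn 0.1381383087392242
```

View pics/s1.png

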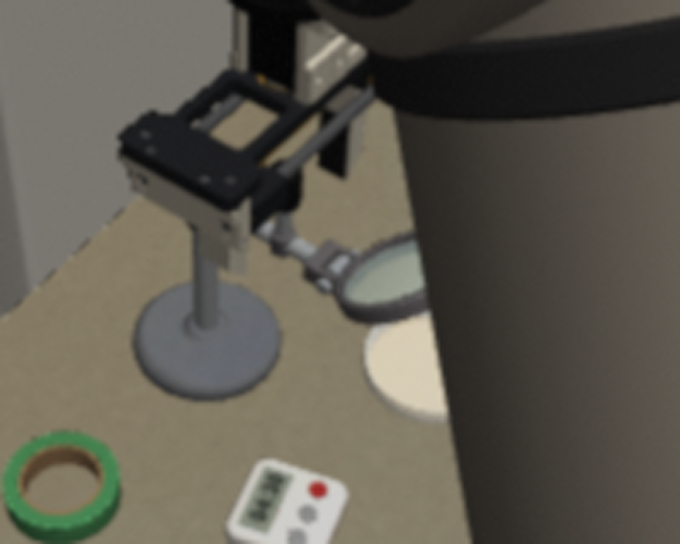

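The fingers straddle the knob: it shows at about (285,190) in the crop, between the jaws. Now I close the gripper.

Call:
play_rows(
  moves=[120, 0, -2, 2, 0, 180, 0, -2, 2, 0, 255, 0, -2, 2, 0, 255, 0, -2, 2, 0, 255, 0, -2, 2, 0, 255, 0, -2, 2, 0, 255, 0, -2, 2, 0, 255, 0, -2, 2, 0],
)

```text
time: 3.7
tool_pos: [560.6, -241.3, 181.7]
tcp_rot: [3.142, 0.0, 3.111]
contact_force: [0.2, 1.2, -0.1]
grip_width: 43.2
```

```bash
python3 go.py 567.7 -271.5 182 3.636
```

```text
t 3.7 pos [ 560.6 -241.3  181.7] [3.142 0.    3.111] q [-0.53  0.55  1.37  0.    1.21 -2.07] F [ 0.2  1.2 -0.1] w 43.2 
shift [ -8.  -30.   -0.3] turn -30.104413052005
```

Still closing, so I wait.

Call:
play_rows(
  moves=[255, 0, 0, 0, 0, 255, 0, 0, 0, 0, 255, 0, 0, 0, 0, 255, 0, 0, 0, 0, 255, 0, 0, 0, 0, 255, 0, 0, 0, 0],
)

```text
time: 4.2
tool_pos: [560.6, -241.1, 181.7]
tcp_rot: [3.141, -0.0, 3.111]
contact_force: [0.5, 1.0, -0.0]
grip_width: 18.9
```

```bash
python3 go.py 567.7 -271.5 182 3.636
```

```text
t 4.2 pos [ 560.6 -241.1  181.7] [ 3.141 -0.     3.111] q [-0.53  0.55  1.37  0.    1.22 -2.07] F [ 0.5  1.  -0. ] w 18.9 
shift [ -8.  -30.2  -0.3] turn -30.092714768511684
```

Call:
play_rows(
  moves=[255, -0.1, -2.6, 0, -2.5, 255, -0.2, -5.2, 0, -5, 255, -0.5, -7.8, 0, -7.5, 255, -0.9, -10.4, 0, -10, 255, -1.4, -13, 0, -12.5, 255, -2, -15.5, 0, -15, 255, -2.8, -18, 0, -17.5, 255, -3.6, -20.5, 0, -20],
)

```text
time: 4.87
tool_pos: [563.6, -261.6, 181.7]
tcp_rot: [3.141, 0.0, -2.821]
contact_force: [-0.1, 1.9, 0.9]
grip_width: 19.0
```

```bash
python3 go.py 567.7 -271.5 182 3.636
```

```text
t 4.8667 pos [ 563.6 -261.6  181.7] [ 3.141  0.    -2.821] q [-0.56  0.57  1.34  0.    1.23 -2.45] F [-0.1  1.9  0.9] w 19.0 
shift [ -0.8 -10.7  -0.3] turn -9.987249677933477
```

Call:
play_rows(
  moves=[255, -0.1, -2.6, 0, -2.5, 255, -0.2, -5.2, 0, -5, 255, -0.5, -7.8, 0, -7.5, 255, -0.9, -10.6, 0, -10, 255, -0.9, -10.6, 0, -10, 255, -0.9, -10.6, 0, -10],
)

```text
time: 5.37
tool_pos: [568.0, -271.9, 181.7]
tcp_rot: [-3.141, 0.0, -2.65]
contact_force: [1.6, -0.7, -0.8]
grip_width: 19.3
```

```bash
python3 go.py 567.7 -271.5 182 3.636
```

```text
t 5.3667 pos [ 568.  -271.9  181.7] [-3.141  0.    -2.65 ] q [-0.57  0.59  1.31  0.    1.24 -2.63] F [ 1.6 -0.7 -0.8] w 19.3 
shift [ 0.1  0.5 -0.3] turn -0.17787489942440673
```

Now release, rise clear and look.

Call:
play_rows(
  moves=[0, 0, 0, 0, 0, 0, 0, 0, 0, 0, 0, 0, 0, 0, 0, 0, 0, 0, 0, 0, 0, 0, 0, 0, 0, 0, 0, 0, 0, 0, 0, 0, 0, 0, 0, 0, 0, 0, 0, 0],
)

```text
time: 6.03
tool_pos: [567.7, -271.7, 181.7]
tcp_rot: [3.142, 0.0, -2.649]
contact_force: [-0.1, 0.6, 0.0]
grip_width: 67.8
```

Call:
play_rows(
  moves=[0, 0, 0, -25, 0, 0, 0, 0, -55, 0, 0, 0, 0, -85, 0, 0, 0, 0, -110, 0, 0, 0, 0, -120, 0, 0, 0, 0, -120, 0],
)

```text
time: 6.53
tool_pos: [568.5, -272.2, 304.5]
tcp_rot: [-3.137, 0.003, -2.649]
contact_force: [1.2, 0.7, 0.3]
grip_width: 91.5
```

```bash
python3 go.py 440 -340 240 3.636
python3 - <<'E'
from h import *
for n in ("top","scene"):
    c=bot.capture(n);cv2.imwrite(f"pics/{n}2.png",c["color"][:,:,::-1])
E
```

```text
t 6.5333 pos [ 568.5 -272.2  304.5] [-3.137e+00  3.000e-03 -2.649e+00] q [-0.57  0.51  1.11  0.    1.52 -2.63] F [1.2 0.7 0.3] w 91.5 
shift [145.5   1.3  64.1] turn -0.10011704202568518
```

View pics/top2.png

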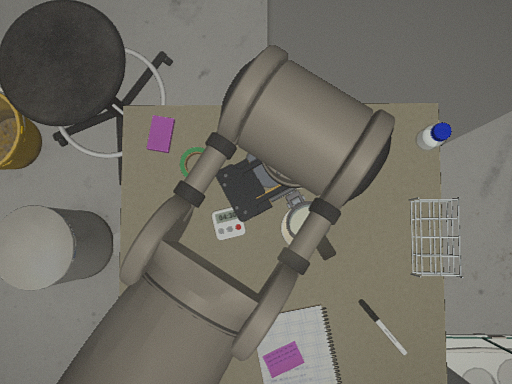

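View pics/scene2.png

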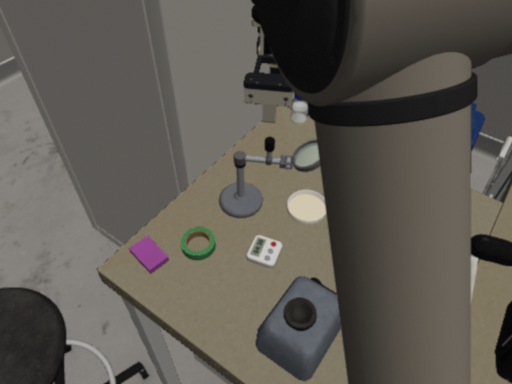

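Call:
play_rows(
  moves=[0, 0, 35, 0, 0, 0, 0, 75, 0, 0, 0, 0, 115, 0, 0, 0, 0, 155, 0, 0, 0, 0, 195, 0, 0, 0, 0, 235, 0, 0, 0, 0, 270, 0, 0, 0, 0, 300, 0, 0],
)

```text
time: 7.3
tool_pos: [423.4, -5.3, 299.6]
tcp_rot: [3.139, -0.003, -2.649]
contact_force: [1.1, 0.1, -0.4]
grip_width: 91.8
```

```bash
cat > look.py <<'E'
import sys
from h import *
t=bot.capture("top"); s=bot.capture("scene"); k=sys.argv[1]
for c,n,(x0,x1,y0,y1) in((t,"top",(200,360,120,290)),(s,"scene",(200,360,130,240))):
    cv2.imwrite(f"pics/{n}z{k}.png",cv2.resize(c["color"][y0:y1,x0:x1,::-1],None,fx=3.4,fy=3.4,interpolation=cv2.INTER_CUBIC))
E
python3 look.py 3; python3 go.py 440 -340 240 3.636
```

```text
t 7.4 pos [423.   -4.2 300. ] [ 3.138e+00 -3.000e-03 -2.645e+00] q [-0.19  0.11  1.68  0.    1.35 -2.26] F [ 0.4 -0.6 -0.2] w 91.9 
shift [ 144.7 -303.6   59.3] turn 0.10575574147469963
```

View pics/topz3.png

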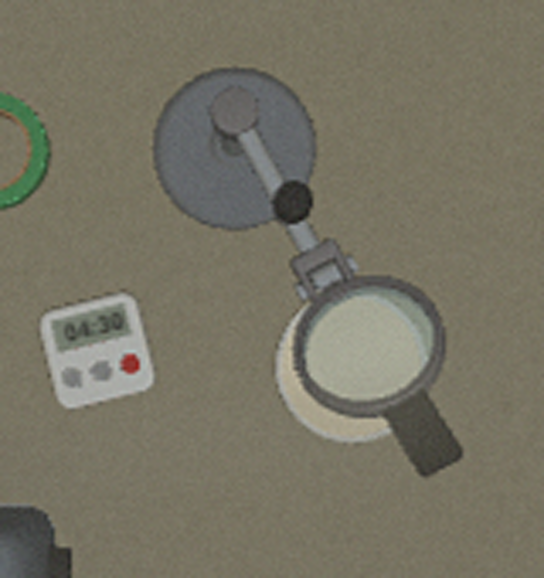

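View pics/scenez3.png

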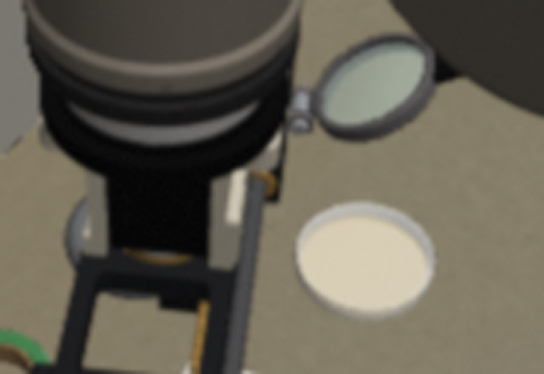

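Run:
```python
from h import *
t=bot.capture("top"); s=bot.capture("scene")
def T(x,y): return (200+(x+.5)/3.4-.5,120+(y+.5)/3.4-.5)
def S(x,y): return (200+(x+.5)/3.4-.5,130+(y+.5)/3.4-.5)
K=onz(t,T(293,202),198);D=onz(t,T(352,367),12);Ds=onz(s,S(366,258),9)
print(K,D,Ds)
K0=np.array([560.5,-241.0])
# circle centre radius 60 through both knobs
m=(K[:2]+K0)/2;v=K[:2]-K0;h=np.linalg.norm(v)/2;n=np.array([-v[1],v[0]])/(2*h)
P=m+n*np.sqrt(3600-h*h);print("post",P, "chord",2*h)
if P[0]<600:P=m-n*np.sqrt(3600-h*h);print("post",P)
for P in (P,np.array([620.5,-243])):
    b=K[:2]-P; print("boom",np.arctan2(b[1],b[0]),"dish",[(np.arctan2(*(d[:2]-P)[::-1]),np.linalg.norm(d[:2]-P)) for d in(D,Ds)])
    for z,p in((165,T(370,346)),(207,T(444,467))):
        l=onz(t,p,z)[:2]-P; print(np.arctan2(l[1],l[0]),np.linalg.norm(l))
print(proj(t,np.array([620.5,-243,165])),T(235,110))
```

```text
[ 566.85710701 -271.37724195  198.        ] [ 487.03782471 -313.46257116   12.        ] [ 488.41544677 -316.3572835     9.        ]
post [ 620.40826013 -244.31668026] chord 31.035296650517267
boom -2.6736967242294205 dish [(np.float64(-2.6632942907479285), np.float64(150.22924905781124)), (np.float64(-2.641985999471133), np.float64(150.37270794864057))]
-2.6445682588248993 140.78514103350025
-2.6465905405115557 207.3792415712983
boom -2.655012890566689 dish [(np.float64(-2.655828745119317), np.float64(150.92092686690953)), (np.float64(-2.634627359320657), np.float64(151.08812079427713))]
-2.6366979150541052 141.49797224471766
-2.6412319438876852 208.08842451287188
[268.80105378 150.71744629] (268.7647058823529, 152.0)
```

```bash
python3 go.py 455.2 -332.8 262 -2.645
```

```text
t 7.5 pos [425.3  -6.9 300.5] [ 3.140e+00 -2.000e-03 -2.647e+00] q [-0.2   0.12  1.68 -0.    1.35 -2.26] F [-0.5 -0.4 -0.3] w 92.0 
shift [ 128.2 -301.1   38.3] turn -0.1279199128771891
```

Call:
play_rows(
  moves=[255, 15, -36, 0, 0, 255, 30, -72, 0, 0, 255, 45, -108, 0, 0, 255, 60, -144, 0, 0, 255, 75, -180, 0, 0, 255, 92, -216, 5, 0, 255, 108, -252, 10, 0, 255, 120, -280, 15, 0],
)

```text
time: 8.17
tool_pos: [451.6, -315.4, 284.6]
tcp_rot: [3.14, -0.001, -2.652]
contact_force: [0.4, -0.8, 1.7]
grip_width: 42.9
```

Call:
play_rows(
  moves=[255, 8, -21, 10, 0, 255, 8, -21, 23, 0, 255, 8, -21, 23, 0, 255, 8, -21, 23, 0, 255, 8, -21, 23, 0, 255, 8, -21, 23, 0],
)

```text
time: 8.67
tool_pos: [455.7, -333.0, 264.4]
tcp_rot: [-3.141, 0.0, -2.649]
contact_force: [-0.2, 0.3, -0.5]
grip_width: 3.5
```

```bash
python3 look.py 4;python3 go.py 455.2 -332.8 240 -2.645; python3 go.py 443 -339.4 166 -2.645
```

```text
t 8.7667 pos [ 455.8 -332.8  264.6] [-3.140e+00  1.000e-03 -2.648e+00] q [-0.77  0.4   1.39  0.    1.35 -2.83] F [ 0.2 -0.7  0.2] w 0.4 
shift [ 0.5  0.3 24.6] turn -0.18032470226413047
t 8.7667 pos [ 455.8 -332.8  264.6] [-3.140e+00  1.000e-03 -2.648e+00] q [-0.77  0.4   1.39  0.    1.35 -2.83] F [ 0.2 -0.7  0.2] w 0.4 
shift [14.4  0.4 98.6] turn -0.18032470226413047
```

View pics/scenez4.png

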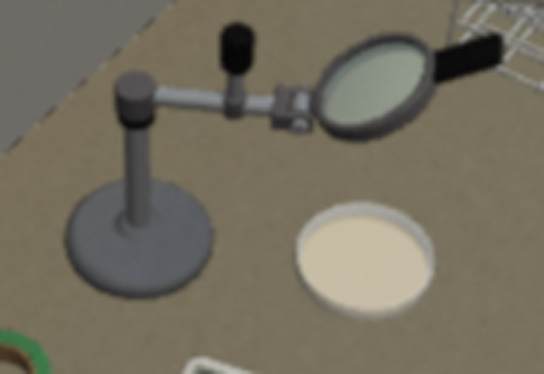

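Run:
```python
from h import *
c=bot.capture("scene");print(proj(c,np.array([455.8,-332.8,242])));cv2.imwrite("pics/s5.png",cv2.resize(c["color"][:240,160:400,::-1],None,fx=2.4,fy=2.4,interpolation=cv2.INTER_CUBIC))
```

```text
[339.69165278 127.91511181]
```

View pics/s5.png

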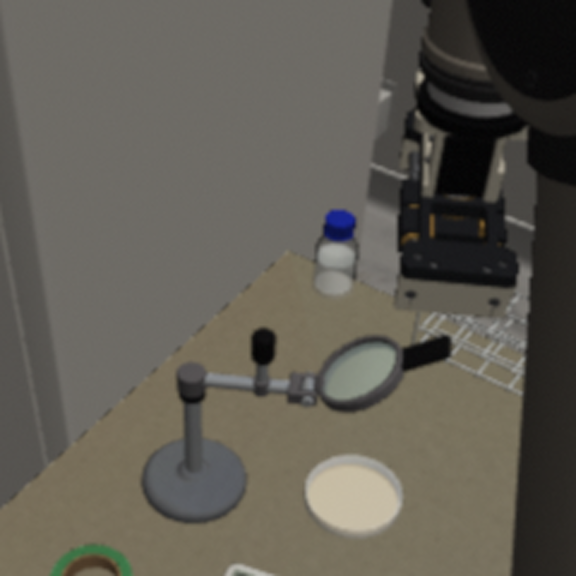

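Run:
```python
from h import *
c=bot.capture("scene");cv2.imwrite("pics/s6.png",cv2.resize(c["color"][80:170,280:400,::-1],None,fx=6,fy=6,interpolation=cv2.INTER_CUBIC))
```

```text
(no output)
```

View pics/s6.png

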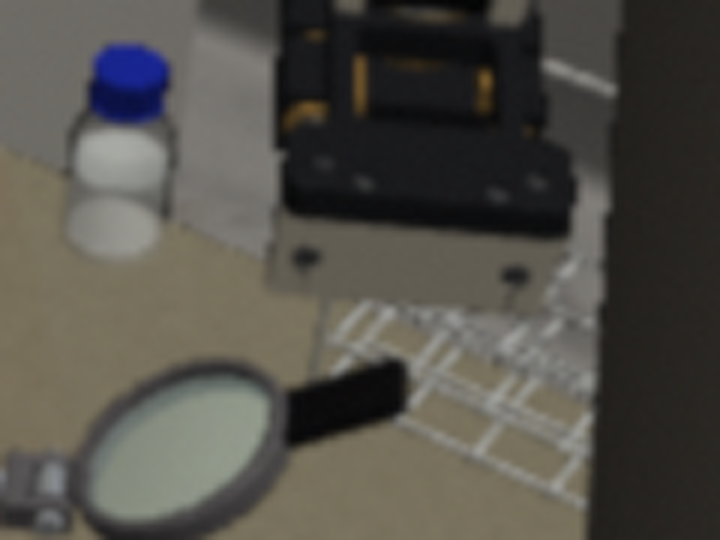

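Call:
play_rows(
  moves=[255, 0, 0, 20, 0, 255, 0, 0, 30, 0, 255, 2, 0, 40, 0, 255, 5, 0, 50, 0, 255, 7, 0, 60, 0, 255, 9, 0, 70, 0, 255, 12, 0, 80, 0, 255, 14, 0, 90, 0],
)

```text
time: 9.53
tool_pos: [443.1, -339.8, 172.9]
tcp_rot: [-3.141, 0.001, -2.649]
contact_force: [0.1, 0.9, 0.9]
grip_width: 0.2
```

```bash
python3 go.py 443 -339.4 166 -2.645;python3 look.py 5
```

```text
t 9.5333 pos [ 443.1 -339.8  172.9] [-3.141e+00  1.000e-03 -2.649e+00] q [-0.79  0.47  1.54  0.    1.13 -2.86] F [0.1 0.9 0.9] w 0.2 
shift [-0.1  0.4  6.9] turn -0.23485132803778586
```

View pics/scenez5.png

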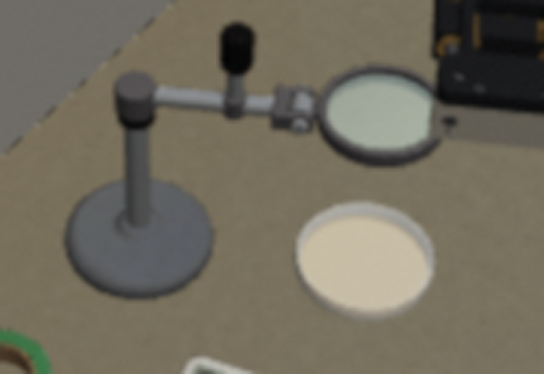

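Call:
play_rows(
  moves=[255, 0, 0, 3, 0, 255, 0, 0, 5, 0, 255, 0, 0, 6, 0, 255, 0, 0, 7, 0, 255, 0, 0, 7, 0, 255, 0, 0, 7, 0, 255, 0, 0, 7, 0],
)

```text
time: 10.22
tool_pos: [443.3, -339.7, 166.8]
tcp_rot: [-3.141, 0.0, -2.649]
contact_force: [-0.6, -0.3, 1.0]
grip_width: 0.2
```

```bash
python3 go.py 443 -339.4 166 -2.645
```

```text
t 10.2167 pos [ 443.3 -339.7  166.8] [-3.141  0.    -2.649] q [-0.79  0.48  1.55  0.    1.11 -2.85] F [-0.6 -0.3  1. ] w 0.2 
shift [0.1 0.4 0.8] turn -0.2266911533684644
```

Call:
play_rows(
  moves=[255, 0, 0, 0.8, 0, 255, 0, 0, 0.8, 0, 255, 0, 0, 0.8, 0, 255, 0, 0, 0.8, 0],
)

```text
time: 10.55
tool_pos: [443.2, -339.8, 166.0]
tcp_rot: [-3.141, 0.0, -2.649]
contact_force: [0.4, 0.3, 0.9]
grip_width: 0.3
```

```bash
python3 go.py 443 -339.4 166 -2.645
```

```text
t 10.55 pos [ 443.2 -339.8  166. ] [-3.141  0.    -2.649] q [-0.79  0.48  1.55  0.    1.11 -2.85] F [0.4 0.3 0.9] w 0.3 
shift [ 0.   0.4 -0. ] turn -0.2287158277456852
```

Call:
play_rows(
  moves=[255, 0, 0, -10, 0, 255, 0, 0, -30, 0, 255, 0, 0, -60, 0, 255, 0, 0, -90, 0, 255, 0, 0, -110, 0, 255, 0, 40, -125, 0, 255, 0, 80, -125, 0, 255, 0, 120, -125, 0],
)

```text
time: 11.22
tool_pos: [385.7, -233.1, 292.0]
tcp_rot: [-3.14, 0.001, -2.65]
contact_force: [-1.0, 0.3, 0.1]
grip_width: 0.0
```

Call:
play_rows(
  moves=[255, 0, 40, 0, 0, 255, 0, 80, 0, 0, 255, 0, 120, 0, 0, 255, 0, 160, 0, 0, 255, 0, 200, 0, 0, 255, 0, 230, 0, 0, 255, 0, 250, 0, 0, 255, 0, 250, 0, 0],
)

```text
time: 11.88
tool_pos: [266.1, -11.3, 291.5]
tcp_rot: [3.141, 0.001, -2.646]
contact_force: [0.7, -1.0, 0.2]
grip_width: 0.4
```

```bash
python3 go.py 443 -339.4 166 -2.645; python3 look.py 6
```

```text
t 11.8833 pos [266.1 -11.3 291.5] [ 3.141e+00  1.000e-03 -2.646e+00] q [-0.33 -0.21  2.01  0.    1.34 -2.4 ] F [ 0.7 -1.   0.2] w 0.4 
shift [   0.5 -372.8  125.4] turn -0.06327110151005291
```

View pics/topz6.png

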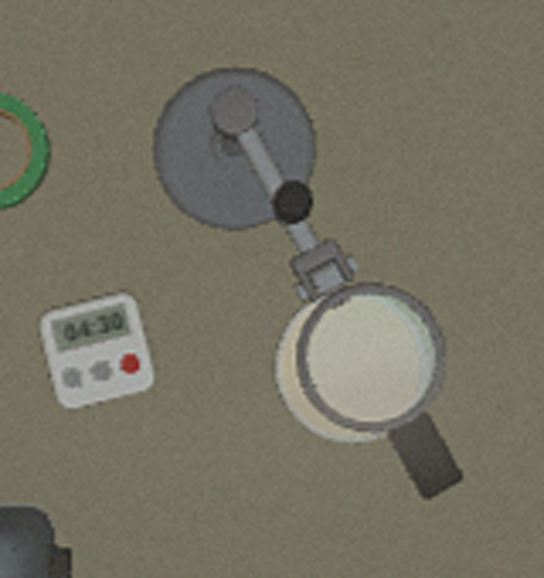

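View pics/scenez6.png

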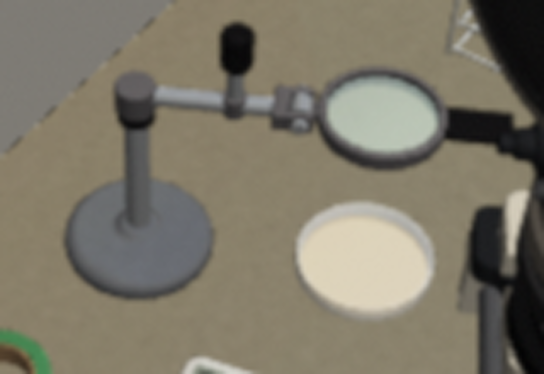

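Run:
```python
from h import *
t=bot.capture("top"); s=bot.capture("scene")
def T(x,y): return (200+(x+.5)/3.4-.5,120+(y+.5)/3.4-.5)
def S(x,y): return (200+(x+.5)/3.4-.5,130+(y+.5)/3.4-.5)
def tri(p,q):
    o1,d1=ray(t,p);o2,d2=ray(s,q)
    a=np.linalg.lstsq(np.c_[d1,-d2],o2-o1,rcond=None)[0]
    A=o1+a[0]*d1;B=o2+a[1]*d2; return (A+B)/2,np.linalg.norm(A-B)
print(onz(t,T(371.5,357.5),140),onz(s,S(382.5,116),140),tri(T(371.5,357.5),S(382.5,116)))
print("tab end by top at 140",onz(t,T(446.5,488),142), "dish",onz(t,T(352,367),12),onz(s,S(366,258),9))
P=np.array([620.5,-243.3]);l=onz(t,T(371.5,357.5),140)[:2]-P;e=onz(t,T(446.5,488),142)[:2]-P
print(np.linalg.norm(l),np.arctan2(*l[::-1]),np.linalg.norm(e),np.arctan2(*e[::-1]))
# line boom: pixel z of tab and boom via scene
print(tri(T(446.5,488),S(511,127)))
```

```text
[ 491.13577467 -314.28890953  140.        ] [ 492.18337173 -316.55417814  140.        ] (array([ 491.07822998, -314.07172934,  142.68547999]), np.float64(0.05251962261226671))
tab end by top at 140 [ 423.67007216 -352.32707413  142.        ] dish [ 487.03782471 -313.46257116   12.        ] [ 488.41544677 -316.3572835     9.        ]
147.56194656174236 -2.6397079139425976 225.0087184678984 -2.6357485585126517
(array([ 424.44492039, -351.94484923,  142.28338539]), np.float64(1.6523364523834965))
```

```bash
python3 -c "
from plant import bot
print(bot.close_job())"
```

```text
the job is handed in; nothing more can be done
None
```

I swung the magnifier over the petri dish and folded its lens head level, then handed the job in at about 12 s. The hand-in gives no verdict.

**What I did:** I gripped the knob and swung the boom about 30° to the dish's direction, then let go. After a check I pressed the tab down with the closed fingertips to the height where the head is level (tip at z = 144 mm). Then I lifted off and moved the arm clear.

**Last checks:**
- **Centring:** The lens centre is about 4 mm from the dish centre in both views. About 1 mm of that is sideways. The rest is along the boom, because the dish lies about 150.5 mm from the post and the lens reaches only 148 mm.
- **Level:** Triangulated heights are 142.7 mm at the lens and 142.3 mm at the tab end, so the head is level to within measuring error. The fingertip height gave the same result.
- **Dish:** It looks unmoved in both views.

**Disagreements:**
- The two cameras differ by about 1 to 3 mm on absolute positions, roughly what the calibration allows.
- The foot's outline in the two views put the post's axis about 10 mm apart. I took the axis from the knob positions and the 60 mm radius instead.

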